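# Turn a shaft to its flat and hold a set collar on it for the screw driver

## Robot

A 7-joint arm with a two-finger parallel gripper is mounted at the origin on the work surface. World frame = base frame: x ahead of the robot, y to its left, z up, the work surface at z = 0. Lengths are in m, angles in rad, forces in N, time in s.
With the tool pointing down it reaches from about 0.4 to 0.9 m from the base axis. Payload 5.5 kg.
Tool frame: the origin (TCP) lies between the finger pads; the fingertips stand 19 mm ahead of it and the grasp point (between the pads) is the TCP; z points along the fingers, y is the line along which they close (so a half turn about z gives the same grasp; the last joint's range is limited). The gripper opens to 92 mm and grips with 3 to 60 N. Pads are 19 mm wide; open, the fingers measure 130 mm over their backs; the gripper's body (75 mm by 190 mm) begins 47 mm behind the grasp point.
Start: joints at [-0.953, 0.501, -0.427, 1.55, 0.221, 1.138, -0.21], TCP at [0.226, 0.61, 0.246] pointing down, gripper open.
Joint ranges: [-2.88, 2.88], [-0.31, 2.03], [-1.54, 1.56], [0.2, 2.42], [-1.41, 4.55], [0.19, 2.02], [-2.57, 2.57]. Speed limits (rad/s): [2.57, 2.57, 3.14, 3.14, 3.14, 3.14, 3.14].

## Interface

Orientations are given as a unit quaternion [w, x, y, z].
In Python, from rig import ctrl gives the robot as it stands.
- The arm moves only by the tool step_arm, never from a script. Its argument "motion" is a list that holds one entry, the list of rows, each a list of 7 numbers: the shift along the world's x, y, z in cm, then the turn, a rotation vector about the world's x, y, z in rad, then the opening, from 0 (shut) to 1 (fully open). A call has exactly 5 rows; each row is the pose to reach, as a shift and turn from the pose commanded when the call began; what a row does not reach only later rows make up. A row lasts 1/10 s, in which the tool goes at most 50 mm and 8.59 degrees, less where a joint would pass 70% of its speed; a pose out of reach is approached as far as the arm can. A call with a gripper value outside its range is refused whole. The fingers move at their own pace and stop on an object; the grip force is fixed at half the most. Time passes only in rows, so rows that repeat a pose let the fingers close, or fill a call up. It gives the time, the measured TCP pose, the force, the opening and the grip force at its end, in the units of the state.
- ctrl.get_state(): the state, without advancing time (a new reading comes with each control period).
- ctrl.grab_frame(name): name is "scene" or "top" or "wrist"; returns a dict with "pixels" (480x640x3 uint8, blue, green, red), "mtx" (3x3 intrinsics, pixels), "distortion" ([k1, k2, p1, p2, k3] as OpenCV has them; the pictures are not rectified), "eye" and "attitude" of the camera in the world. Camera axes: x right, y up, looking along -z (the intrinsics and any distortion apply to the point x, -y, -z); pixel columns grow to the right and rows downward; lengths in m; the calibration is good to about 2 mm. A picture is of the moment at which its call begins. There is no depth.
- ctrl.finish_job(): hands the job in; it is judged then, once.
Trained networks look in a picture, given as the dict that the camera call returned (one of the last four; its "shot" number tells which), for a name from the list of things; names that differ only in an ending like _2 or _b are one class to them, and where a whole thing is asked for, a point or a joint stands for the part that bears it (a point fixed in the world has none). Each returns a list of dicts, best first, with "confidence" (0 to 1); they miss things now and then, are a little off and sometimes report something else, mostly with a low value. They report only what shows in the picture. A call takes as long as a camera call. They do not tell look-alikes from the thing itself.
- ctrl.recognise(picture, name): "xyz" ([x, y, z] in m, in world coordinates, good to about 4 mm: the middle of the surface that is visible of it).
The state is a dict: "t": time; "joint_pos": joint angles; "joint_velocities": joint speeds; "effort": joint torques, N m; "ee_pos": TCP position; "orientation": TCP orientation; "ft_force": force on the tool from outside, world axes, zero at the start; "moment": the same for the moment, N m; "opening": finger opening in m; "finger_force": force on a finger pad.
Only numpy, scipy, OpenCV 4.12 (cv2) and the standard library are available. Lean on these libraries where they do the work, as an engineer would, in place of code of your own. Each camera call takes 0.05 s, during which the arm holds its last target. There are 200 camera calls.

## Task

At the collar fixture, take the end of the upright shaft between the fingers and turn it until its milled flat faces the set-screw driver squarely, a finger closed on the flat to feel it. Then pick from the tray the collar that fits this shaft and has a set screw, slip it down over the shaft end with the screw head pointing straight at the driver bit, and hold it centred on the flat, level with the bit, with the screw's point kept gently pressed against the flat. Finish while still holding it like that, pressed on and not let go, and leave the other parts and tools where they lie.

Things in the scene. Friction and masses are not known exactly. Their poses are not given: they have to be found in the camera images.
- fixture: Fixed assembly fixture: grey base plate 18 mm thick; on it a black nest 110 mm square, a grey square flange bearing (86 mm wide, top 79 mm above the bench) from which the shaft stands upright, and the level set-screw driver. Origin on the shaft's axis at bench height; z up; x points level from shaft to driver. Plate spans x -95 to 305, y -130 to 130 mm.
- shaft_top (a point): Centre of the top of the steel shaft, 131 mm above the bench. Shaft 20 mm thick, 2 mm chamfer at the top, 52 mm of it free above the bearing. It turns about its upright axis without stops against a light drag (about 0.03 N m) and stays where it is left.
- flat: The milled flat on the shaft, 4 mm deep (16 mm across shaft and flat, 20 mm elsewhere), about 15 mm wide, 44 mm long: from 87 mm above the bench up to the shaft's top; only below it is the shaft round all about. Origin: middle of the flat's face, 6 mm from the axis, 109 mm above the bench; x points straight out of the flat, away from the axis, z up. Turns with the shaft.
- bit (a point): Tip of the driver's bit, 15 mm thick, 100 mm from the shaft's axis on the driver's level axis, 109 mm above the bench. Behind it, further from the shaft, the chuck and the 39 mm thick spindle, 142 to 300 mm from the shaft, highest point 130 mm; beside the spindle's far end stands a ball-knob lever, 125 mm high.
- collar: Set collar to fit: dark steel ring, 40 mm outside, bore 23 mm, 16 mm high, about 110 g, lying flat on the tray's floor, with a square-head set screw through its side at half height. Origin: centre of the bore at half height; z along the bore (up); x along the screw, towards its head. The head stands out to 31 mm from the origin.
- screw_point (a point): Point of the set screw (6 mm thick) inside the bore, 7.2 mm from its centre, half-way up: the collar goes over the shaft only with the screw over the flat, then with 1.2 mm of play between point and flat. Pushing the collar level, away from the driver, brings the point onto the flat; a push of 2 to 15 N is right.
- screw (a point): Outer end of the collar's square screw head (9 mm square), 31 mm from the bore's centre, at half height.
- tray: Shallow cardboard tray, fixed, 340 x 160 x 30 mm, walls and floor 4 mm; origin under its centre, x along its length. Collar, spacer and large collar lie in it in a row along its length, about 95 mm apart, in any order.
- spacer: Plain spacer ring in the tray, same size as the collar (40 mm, bore 23 mm, 16 mm high) but with no screw. Not to be used or moved. Origin: centre of the bore at half height.
- big_collar: Larger set collar in the tray with a screw, 52 mm outside, bore 33 mm, 18 mm high: too big for this shaft. Not to be used or moved. Origin: centre of the bore at half height.
- wrench: Steel wrench lying on the bench between fixture and tray, about 180 mm long. Leave alone.
- screwdriver: Screwdriver lying on the bench beside the tray. Leave alone.
Not all that is in view belongs to the job. What is shaped like the collar but blue, pink or turquoise is not meant.

How it is judged:
By the outcome, as a careful person would: the job done as asked, in the order asked, and still so for the second after the job is handed in, while the arm keeps its last pose, push and grip.
It also fails if it takes over 66 s, if anything falls off the work surface, if the arm or the gripper's body presses on something with over 40 N, if the wrist force passes 120 N, or if a joint passes its speed limit or range.

## Working session

There is one attempt and no reset: what is moved stays moved. The work goes in short steps, Python scripts to look and compute and a tool call to move; the robot and the scene stay as the last step left them, time stands still between calls to the robot, and variables do not carry over. Pictures are saved under pics/ and viewed, at most 10 in all, crops included, and the job is handed in when it is done.

Besides the shell and the picture viewer there is one more tool, called after "Request:" by a JSON object that holds its "name" and its "arguments", one argument or row to a line. step_arm: Moves the arm, as the interface text tells. Its arguments: {"type":"object","properties":{"motion":{"type":"array","items":{"type":"array","items":{"type":"array","items":{"type":"number"}}}}},"required":["motion"]}

```bash
mkdir -p pics; ls; cat > h.py <<'E'
from rig import ctrl
import numpy as np, cv2
from scipy.spatial.transform import Rotation as R
def q2R(q): return R.from_quat([q[1],q[2],q[3],q[0]]).as_matrix()
def att(f):
    a=np.array(f["attitude"],float)
    return a if a.shape==(3,3) else q2R(a)
def rays(f,uv):
    p=cv2.undistortPoints(np.array(uv,float).reshape(-1,1,2),np.array(f["mtx"]),np.array(f["distortion"])).reshape(-1,2)
    d=np.c_[p[:,0],-p[:,1],-np.ones(len(p))]
    return d@att(f).T
def at_z(f,uv,z):
    d=rays(f,uv); e=np.array(f["eye"]); return e+d*((z-e[2])/d[:,2])[:,None]
def proj(f,X):
    c=(np.array(X,float).reshape(-1,3)-f["eye"])@att(f); c=c*[1,-1,-1]
    return cv2.projectPoints(c,np.zeros(3),np.zeros(3),np.array(f["mtx"]),np.array(f["distortion"]))[0].reshape(-1,2)
E
python3 - <<'E'
from h import *
s=ctrl.get_state(); print({k:np.round(v,3) for k,v in s.items()})
ims=[]
for n in("scene","top"):
    f=ctrl.grab_frame(n); print(n,f["eye"],f["attitude"],f["mtx"],f["distortion"],f["shot"])
    cv2.imwrite(f"pics/{n}0.png",f["pixels"])
    for k in("shaft_top","flat","bit","collar","screw","big_collar","spacer","tray","wrench","fixture"):
        for r in ctrl.recognise(f,k)[:4]: print(n,k,np.round(r["xyz"],3),round(r["confidence"],2),np.round(proj(f,r["xyz"])[0]))
E
```

```text
pics
{'t': np.float64(0.0), 'joint_pos': array([-0.953,  0.502, -0.427,  1.551,  0.221,  1.138, -0.21 ]), 'joint_velocities': array([-0.001, -0.001, -0.   , -0.001,  0.001,  0.001,  0.001]), 'effort': array([ 1.000e-03, -5.666e+01, -5.816e+00, -2.791e+01, -6.900e-02,
        3.100e-02,  0.000e+00]), 'ee_pos': array([0.226, 0.609, 0.245]), 'orientation': array([-0.   ,  0.176,  0.984, -0.001]), 'ft_force': array([-0.506, -0.924,  0.431]), 'moment': array([-0.004,  0.022,  0.058]), 'finger_force': np.float64(0.0), 'opening': np.float64(0.092)}
scene [ 0.88923328 -0.79762931  0.62254927] [0.83358299 0.45916854 0.13762461 0.27452343] [[464.57036007   0.         319.42216872]
 [  0.         464.57036007 245.52723978]
 [  0.           0.           1.        ]] [-0.04941176  0.          0.          0.          0.        ] 1
scene shaft_top [0.421 0.06  0.017] 0.83 [363. 240.]
scene shaft_top [ 0.414 -0.278  0.019] 0.6 [271. 310.]
scene flat [0.516 0.13  0.112] 0.53 [416. 207.]
scene bit [0.422 0.057 0.014] 0.82 [363. 242.]
scene bit [ 0.568 -0.098  0.006] 0.29 [384. 299.]
scene collar [ 0.3
[... 1303 characters left out ...]
it [ 0.407 -0.275  0.025] 0.67 [393. 261.]
top collar [ 0.238 -0.309  0.017] 0.79 [411. 344.]
top collar [ 0.352 -0.448  0.018] 0.79 [477. 288.]
top collar [ 0.4   -0.276  0.018] 0.7 [393. 265.]
top collar [ 0.266 -0.456  0.017] 0.62 [482. 330.]
top screw [ 0.404 -0.274  0.022] 0.79 [393. 263.]
top screw [ 0.352 -0.447  0.013] 0.76 [476. 288.]
top screw [ 0.238 -0.31   0.012] 0.75 [411. 345.]
top screw [ 0.265 -0.458  0.015] 0.69 [483. 330.]
top big_collar [ 0.593 -0.3    0.021] 0.66 [403. 173.]
top spacer [ 0.512 -0.281  0.019] 0.46 [395. 211.]
top tray [ 0.503 -0.287  0.004] 0.84 [396. 217.]
top wrench [ 0.402 -0.278  0.018] 0.57 [394. 264.]
top fixture [0.412 0.09  0.015] 0.91 [216. 259.]
```

View pics/scene0.png

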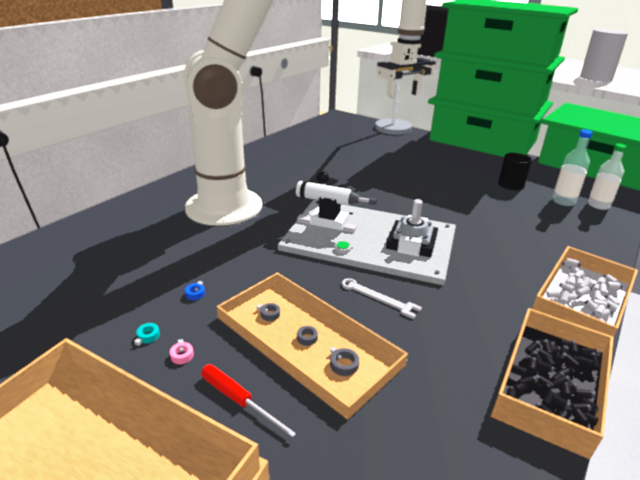

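View pics/top0.png

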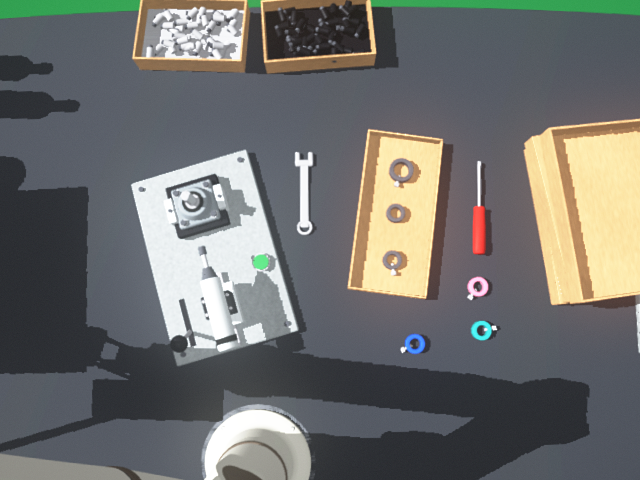

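Scene0 shows the shaft at about (417,205) and the tray rings at (270,312), (308,335) and (345,361). In the top view the shaft end is at (191,199) and the bit at (202,250).

Candidates for the collar (top pixels):
- Small dark ring with screw: (392,261)
- Spacer, no screw: (396,213)
- Larger ring with screw: (401,170)
- Coloured look-alikes: pink (478,288), turquoise (482,331), blue (415,344)

By the description I choose (392,261) and will check it in a close crop.

```bash
python3 - <<'E'
from h import *
f=ctrl.grab_frame("top"); im=f["pixels"]
a=cv2.resize(im[140:370,125:305],None,fx=2.6,fy=2.6,interpolation=cv2.INTER_CUBIC)
b=cv2.resize(im[150:290,365:430],None,fx=4.2,fy=4.2,interpolation=cv2.INTER_CUBIC)
o=np.zeros((600,800,3),np.uint8); o[:a.shape[0],:a.shape[1]]=a; o[:b.shape[0],500:500+b.shape[1]]=b
cv2.imwrite("pics/crop1.png",o)
g=im.max(2); d=im.astype(int).max(2)-im.astype(int).min(2)
m=((g>120)&(d<30)).astype(np.uint8); m[:,:120]=0;m[:140]=0;m[375:]=0;m[:,310:]=0
m=cv2.morphologyEx(m,cv2.MORPH_CLOSE,np.ones((9,9)))
c=max(cv2.findContours(m,0,2)[0],key=cv2.contourArea); print(cv2.boxPoints(cv2.minAreaRect(c)),cv2.contourArea(c))
for uv,z in (((191,199),.131),((202,249),.109),((392,261),.02)): print(uv,at_z(f,[uv],z))
for uv in((131,184),(247,151),(299,337),(178,364)): print(at_z(f,[uv],.018).round(4))
E
```

```text
[[120.79809 184.14725]
 [245.93256 147.99728]
 [298.69098 330.62265]
 [173.55652 366.7726 ]] 23196.5
(191, 199) [[0.51431484 0.11835371 0.131     ]]
(202, 249) [[0.42144134 0.09892386 0.109     ]]
(392, 261) [[ 0.40788855 -0.27357161  0.02      ]]
[[0.5738 0.2795 0.018 ]]
[[0.6445 0.0305 0.018 ]]
[[ 0.2537 -0.0831  0.018 ]]
[[0.1977 0.163  0.018 ]]
```

View pics/crop1.png

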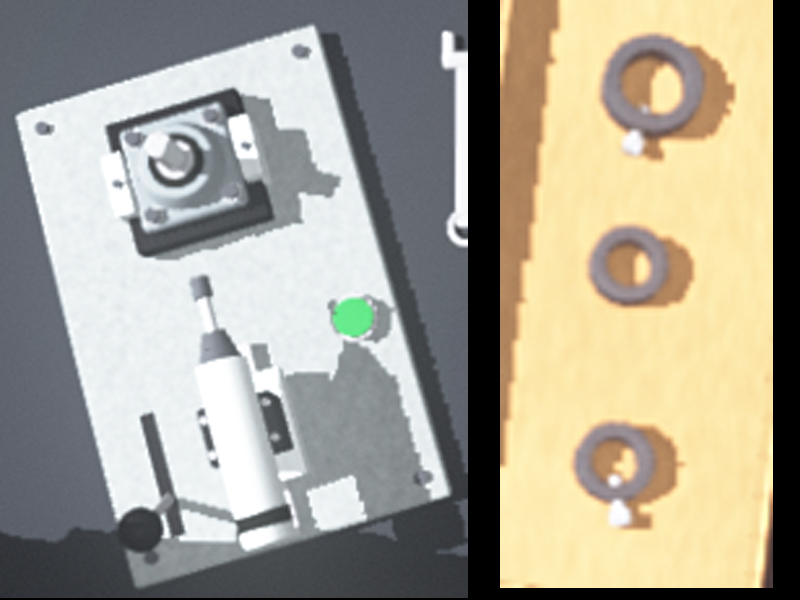

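Crop1 shows the three rings. The small ring with a screw is at crop (615,460), head at (620,513), which is top px (392,260) and (394,272). The spacer is in the middle and the larger collar at the top, so the choice is confirmed. The plate corners are also clear; I fit the fixture pose from them.

```bash
python3 - <<'E'
from h import *
f=ctrl.grab_frame("top")
uv=np.array([(17,113),(317,25),(450,495),(137,587)])/2.6+[125,140]-.3
P=at_z(f,uv,.018)[:,:2]
Q=np.array([(-95,-130),(-95,130),(305,130),(305,-130)])/1000.
best=None
for QQ in (Q,Q*[1,-1]):
    qc=QQ.mean(0);pc=P.mean(0);H=(QQ-qc).T@(P-pc)
    th=np.arctan2(H[0,1]-H[1,0],H[0,0]+H[1,1]);Rm=np.array([[np.cos(th),-np.sin(th)],[np.sin(th),np.cos(th)]])
    t=pc-Rm@qc;e=(QQ@Rm.T+t-P)*1000
    print(np.degrees(th),t,e.round(1).tolist())
C=np.array([(615,460),(620,513)]);uv=(C-[500,0])/4.2+[365,150]-.4
print(at_z(f,uv[:1],.02),at_z(f,uv[1:],.0155))
s=ctrl.get_state();print(s["ee_pos"],s["orientation"],s["t"])
f=ctrl.grab_frame("wrist");print(f["eye"],att(f),f["mtx"])
print((np.array(f["eye"])-s["ee_pos"])@q2R(s["orientation"]), q2R(s["orientation"]).round(3))
E
```

```text
-163.45581774061148 [0.52220325 0.12841525] [[0.6, 1.0], [2.1, -0.5], [-0.8, -2.5], [-1.9, 2.0]]
-163.32976527025025 [0.52213722 0.12863661] [[74.8, -247.7], [-72.4, 249.1], [-74.9, 246.2], [72.6, -247.6]]
[[ 0.411768   -0.27360509  0.02      ]] [[ 0.38614163 -0.27612837  0.0155    ]]
[0.22576596 0.60955694 0.24573261] [-9.95832146e-06  1.76428966e-01  9.84313374e-01  2.73399232e-05] 1.2
[0.15807499 0.63473565 0.38553107] [[ 3.47061253e-01 -9.03184603e-01 -2.52598612e-01]
 [ 9.37842389e-01  3.34342992e-01  9.30935918e-02]
 [ 3.73876986e-04 -2.69206864e-01  9.63082304e-01]] [[388.31835841   0.         321.34973005]
 [  0.         388.31835841 244.97114962]
 [  0.           0.           1.        ]]
[ 7.22261449e-02  1.07642564e-04 -1.39796348e-01] [[-0.938  0.347 -0.   ]
 [ 0.347  0.938  0.   ]
 [ 0.     0.    -1.   ]]
```

Request:
{"name": "step_arm", "arguments": {
  "motion": [
    [[2.5, -4.2, 0.6, 0, 0, 0, 1], [5, -8.4, 1.2, 0, 0, 0, 1], [7.5, -12.6, 1.8, 0, 0, 0, 1], [10, -16.8, 2.4, 0, 0, 0, 1], [12.5, -21, 3, 0, 0, 0, 1]]
  ]
}}

```text
t: 1.75
ee_pos: [0.3515, 0.3978, 0.2761]
orientation: [0.0, 0.176, 0.984, 0.0]
ft_force: [1.3, 0.5, -0.2]
opening: 0.0918
finger_force: 0.0
```

Request:
{"name": "step_arm", "arguments": {
  "motion": [
    [[2.5, -4.2, 0, 0, 0, 0, 1], [5, -8.4, 0, 0, 0, 0, 1], [7.5, -12.6, 0, 0, 0, 0, 1], [10, -16.8, 0, 0, 0, 0, 1], [12.5, -21, 0, 0, 0, 0, 1]]
  ]
}}

```text
t: 2.25
ee_pos: [0.4766, 0.1878, 0.2762]
orientation: [0.0, 0.176, 0.984, 0.0]
ft_force: [-0.1, 0.4, -0.9]
opening: 0.092
finger_force: 0.0
```

Request:
{"name": "step_arm", "arguments": {
  "motion": [
    [[2.3, -3, 0, 0, 0, 0, 1], [4.6, -6.1, 0, 0, 0, 0, 1], [4.6, -6.1, 0, 0, 0, 0, 1], [4.6, -6.1, 0, 0, 0, 0, 1], [4.6, -6.1, 0, 0, 0, 0, 1]]
  ]
}}

```text
t: 2.75
ee_pos: [0.5211, 0.1299, 0.2757]
orientation: [-0.0, 0.176, 0.984, 0.0]
ft_force: [0.5, 0.6, 0.5]
opening: 0.0919
finger_force: 0.0
```

```bash
python3 - <<'E'
from h import *
s=ctrl.get_state();print(s["ee_pos"].round(4) if hasattr(s["ee_pos"],'round') else s["ee_pos"],s["t"],np.round(s["joint_pos"],2))
f=ctrl.grab_frame("wrist")
p=proj(f,[[.522,.1284,.131]])[0];print(p)
x,y=np.int32(p).clip([100,75],[540,405])
cv2.imwrite("pics/w1.png",cv2.resize(f["pixels"][y-75:y+75,x-100:x+100],None,fx=4,fy=4,interpolation=cv2.INTER_CUBIC));print(x,y)
for k in("shaft_top","flat"):
    for r in ctrl.recognise(f,k)[:3]: print(k,np.round(r["xyz"],4),round(r["confidence"],2),proj(f,r["xyz"])[0].round())
cv2.imwrite("pics/w1full.png",f["pixels"])
E
```

```text
[0.5211 0.1299 0.2757] 2.75 [-0.14  0.24 -0.18  1.81  0.05  1.09  0.88]
[319.52281065 237.55595749]
319 237
shaft_top [0.4295 0.094  0.0131] 0.96 [256. 136.]
flat [0.4334 0.1006 0.02  ] 0.44 [262. 137.]
```

View pics/w1.png

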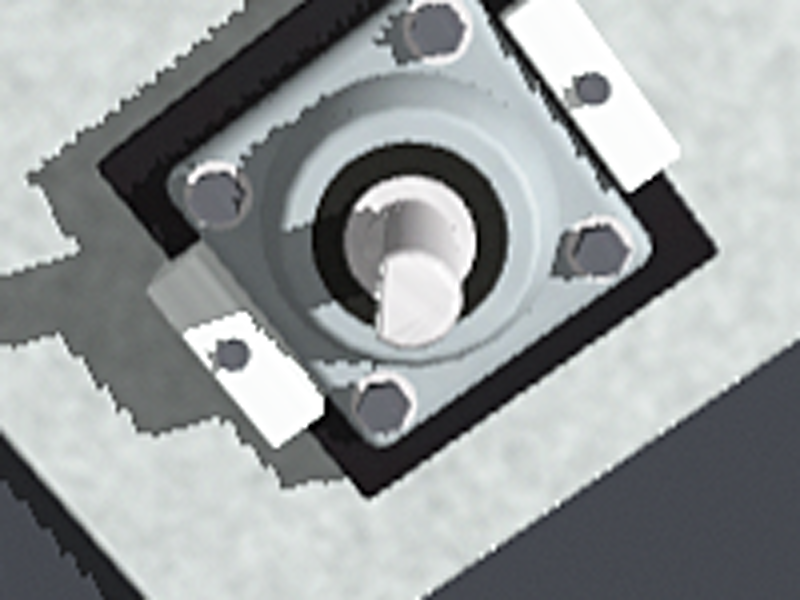

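W1 shows the shaft end as a D. Its round centre is near crop (415,298), and the flat's edge on the left runs (385,257)–(378,338), so the flat faces left in the picture.

```bash
python3 - <<'E'
from h import *
f=ctrl.grab_frame("wrist")
C=np.array([(415,298),(385,257),(378,338),(420,249),(464,298),(420,348)])/4.+[219,162]-.4
P=at_z(f,C,.131);print(P.round(4))
d=P[1]-P[2];n=np.array([-d[1],d[0]]);n=n if n@(P[1]-P[0])[:2]>0 else -n
print("flat normal yaw",np.degrees(np.arctan2(n[1],n[0])))
# bits: refine D by bright mask
im=f["pixels"]
g=cv2.cvtColor(im[215:260,300:345],cv2.COLOR_BGR2GRAY); print(g[7:36,10:38])
# bit location in wrist view?
print(proj(f,[[.522-.0958,.1284-.0286,.109]]))
E
```

```text
[[0.5218 0.1309 0.131 ]
 [0.5124 0.1284 0.131 ]
 [0.5267 0.1216 0.131 ]
 [0.5132 0.1351 0.131 ]
 [0.525  0.1396 0.131 ]
 [0.5313 0.1284 0.131 ]]
flat normal yaw -115.23380067734438
[[122 121 121 122 119 101 103 108 110 124 133 144 154 158 170 181 188 192
  200 205 212 217 228 240 239 239 243 192]
 [125 126 125 125 115 101 104 103 105 122 132 143 154 158 164 177 188 191
  199 205 213 216 226 238 239 241 246 196]
 [129 129 130 127 111  98 103 121 135 153 163 173 180 183 182 180 182 187
  197 206 211 216 221 225 238 242 250 203]
 [130 130 131 127 109 125 147 169 190 211 215 211 219 224 217 209 199 194
  192 206 211 217 221 223 236 242 253 148]
 [129 128 127 123 114 176 204 224 238 243 242 238 239 243 241 235 230 219
  205 202 208 216 223 231 235 243 255  67]
 [126 127 122 130 185 203 238 241 244 243 245 243 242 243 246 242 245 239
  235 222 208 212 221 231 236 244 234  46]
 [126 125 121 138 228 206 241 238 238 239 239 240 241 240 241 243 246 249
  253 237 225 214 219 230 242 248 142  19]
 [126 122 119 132 207 208 237 233 233 236 237 237 238 239 239 239 242 248
  255 246 237 226 219 230 
[... 1804 characters left out ...]
3 222 226 231 232 226 227 230 231 236 240
  233 210 185 191 194 196 195 195 196 200]
 [194 194 191 155 178 204 217 230 235 236 234 227 229 234 236 234 224 214
  176 178 185 195 195 195 198 197 194 195]
 [197 196 194 178 165 157 171 196 224 227 223 221 230 218 212 191 178 160
  178 189 196 196 197 198 195 193 193 184]
 [187 197 198 197 192 177 163 155 163 161 170 175 180 166 153 173 180 177
  199 198 199 198 193 192 186 181 162 153]
 [163 177 183 189 194 197 196 184 173 168 169 169 170 175 177 203 200 199
  193 192 193 191 187 179 154 147 126 151]
 [110 126 153 169 178 184 185 187 193 192 192 194 196 198 194 193 189 188
  183 178 173 155 151 141 120 144 171 183]]
[[240.51236081 128.18142918]]
```

View pics/w1full.png

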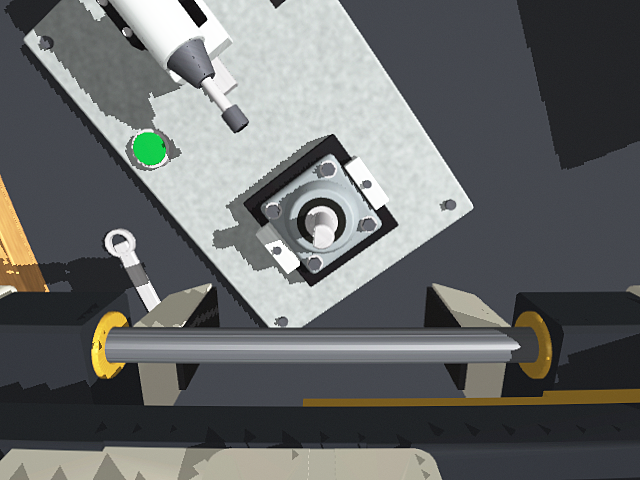

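W1full shows the shaft end at (322,237) and the bit tip at about (242,125), which agrees with the fitted fixture pose. The flat faces about -115° and the driver direction is -163.4°. I descend and close on the shaft.

Request:
{"name": "step_arm", "arguments": {
  "motion": [
    [[0, 0, -5, 0, 0, -0.05, 0.6], [0, -0.05, -9, 0, 0, -0.05, 0.6], [0, -0.05, -12.5, 0, 0, -0.05, 0.6], [0, -0.05, -15, 0, 0, -0.05, 0.6], [0, -0.05, -15.8, 0, 0, -0.05, 0.6]]
  ]
}}

```text
t: 3.45
ee_pos: [0.5194, 0.1282, 0.115]
orientation: [-0.002, 0.2, 0.98, -0.001]
ft_force: [-0.1, 1.3, -0.2]
opening: 0.0571
finger_force: 0.0
```

Request:
{"name": "step_arm", "arguments": {
  "motion": [
    [[0, 0, 0, 0, 0, 0, 0.3], [0, 0, 0, 0, 0, 0, 0.1], [0, 0, 0, 0, 0, 0, 0.1], [0, 0, 0, 0, 0, 0, 0.1], [0, 0, 0, 0, 0, 0, 0.1]]
  ]
}}

```text
t: 3.95
ee_pos: [0.5228, 0.1287, 0.1189]
orientation: [0.001, 0.201, 0.98, 0.001]
ft_force: [3.4, 11.3, -2.1]
opening: 0.0197
finger_force: 5.9
```

```bash
python3 - <<'E'
from h import *
s=ctrl.get_state();print({k:np.round(v,4) for k,v in s.items()})
E
```

```text
{'t': np.float64(3.95), 'joint_pos': array([-0.1616,  0.4402, -0.1588,  1.9438,  0.097 ,  0.7618,  0.7904]), 'joint_velocities': array([-0.0105,  0.0029, -0.0297, -0.0191, -0.0357, -0.0444,  0.0004]), 'effort': array([  1.98  , -48.43  ,   1.3499, -18.7374,   1.6184,   2.1762,
         0.    ]), 'ee_pos': array([0.5228, 0.1287, 0.1189]), 'orientation': array([1.200e-03, 2.011e-01, 9.796e-01, 9.000e-04]), 'ft_force': array([ 3.4203, 11.2733, -2.0904]), 'moment': array([ 2.2865, -0.7447, -0.0219]), 'finger_force': np.float64(5.9047), 'opening': np.float64(0.0197)}
```

Request:
{"name": "step_arm", "arguments": {
  "motion": [
    [[0, 0, 0, 0, 0, 0, 0], [0, 0, 0, 0, 0, 0, 0], [0, 0, 0, 0, 0, 0, 0], [0, 0, 0, 0, 0, 0, 0], [0, 0, 0, 0, 0, 0, 0]]
  ]
}}

```text
t: 4.45
ee_pos: [0.5236, 0.1306, 0.1189]
orientation: [0.002, 0.2, 0.98, 0.002]
ft_force: [4.1, 5.1, -0.8]
opening: 0.0156
finger_force: 30.0
```

Request:
{"name": "step_arm", "arguments": {
  "motion": [
    [[0.2, 0.1, 0, 0, 0, -0.1, 0], [0.23, 0.08, 0, 0, 0, -0.2, 0], [0.25, 0.07, 0, 0, 0, -0.3, 0], [0.27, 0.06, 0, 0, 0, -0.4, 0], [0.29, 0.04, 0, 0, 0, -0.5, 0]]
  ]
}}

```text
t: 4.95
ee_pos: [0.524, 0.1294, 0.1188]
orientation: [-0.001, 0.439, 0.899, 0.0]
ft_force: [-5.0, 1.6, 7.8]
opening: 0.0156
finger_force: 30.0
```

Request:
{"name": "step_arm", "arguments": {
  "motion": [
    [[0.02, -0.02, 0, 0, 0, -0.1, 0], [0.03, -0.04, 0, 0, 0, -0.2, 0], [0.03, -0.05, 0, 0, 0, -0.3, 0], [0.03, -0.05, 0, 0, 0, -0.376, 0], [0.03, -0.05, 0, 0, 0, -0.376, 0]]
  ]
}}

```text
t: 5.45
ee_pos: [0.5238, 0.1286, 0.1188]
orientation: [-0.001, 0.598, 0.801, -0.0]
ft_force: [-6.2, 0.2, 10.1]
opening: 0.0154
finger_force: 30.0
```

```bash
python3 - <<'E'
from h import *
s=ctrl.get_state();print(s["ee_pos"],s["ft_force"],s["moment"],s["opening"],np.round(s["joint_pos"],2))
M=q2R(s["orientation"]);print("y yaw",np.degrees(np.arctan2(M[1,1],M[0,1])),M[:,2])
E
```

```text
[0.52382303 0.12857699 0.11879483] [-6.18779472  0.24399698 10.08087861] [-0.04747357  1.3000739   0.02190931] 0.0153757101624815 [-0.33  0.44  0.04  1.94 -0.03  0.76  0.02]
y yaw 16.535745453256666 [-1.76927754e-03  4.26656035e-04 -9.99998344e-01]
```

Request:
{"name": "step_arm", "arguments": {
  "motion": [
    [[0, 0, 0, 0, 0, 0, 0.3], [0, 0, 0, 0, 0, 0, 0.6], [0, 0, 0, 0, 0, 0, 0.6], [0, 0, 4.5, 0, 0, 0, 0.6], [0, 0, 9, 0, 0, 0, 0.6]]
  ]
}}

```text
t: 5.95
ee_pos: [0.5237, 0.1273, 0.2072]
orientation: [-0.001, 0.598, 0.802, -0.002]
ft_force: [0.9, -0.5, -0.2]
opening: 0.0508
finger_force: 0.0
```

Request:
{"name": "step_arm", "arguments": {
  "motion": [
    [[0, 0, 4.5, 0, 0, 0, 0.6], [0, 0, 9, 0, 0, 0, 0.6], [0, 0, 9, 0, 0, 0, 0.6], [0, 0, 9, 0, 0, 0, 0.6], [0, 0, 9, 0, 0, 0, 0.6]]
  ]
}}

```text
t: 6.45
ee_pos: [0.5242, 0.1276, 0.2965]
orientation: [-0.001, 0.598, 0.802, -0.001]
ft_force: [-1.0, 0.6, -1.3]
opening: 0.055
finger_force: 0.0
```

```bash
python3 - <<'E'
from h import *
s=ctrl.get_state();print(s["ee_pos"],s["t"])
f=ctrl.grab_frame("wrist");np.save("pics/w2.npy",f["pixels"])
ax=np.array([.5222,.1283]);u=np.array([-.9585,-.2851])
X=[[*ax,.131],[*(ax+.1*u),.109],[*(ax+.3*u),.109]]
p=proj(f,X);print(p)
c=p[:2].mean(0).astype(int);x,y=c.clip([130,98],[510,382]);print(x,y)
cv2.imwrite("pics/w2.png",cv2.resize(f["pixels"][y-98:y+98,x-130:x+130],None,fx=3,fy=3,interpolation=cv2.INTER_CUBIC))
E
```

```text
[0.52423345 0.1276145  0.29650555] 6.45
[[319.21575908 228.17237212]
 [203.72135289 222.26224456]
 [-18.60954995 222.48791718]]
261 225
```

View pics/w2.png

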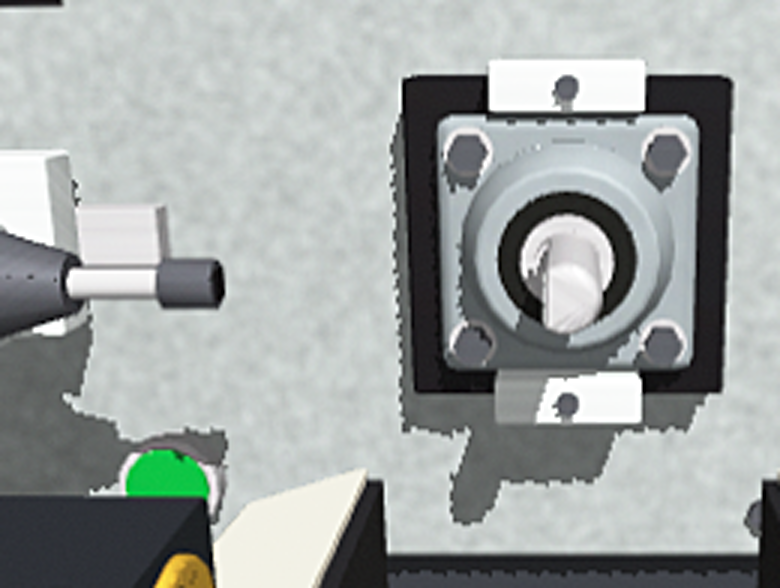

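W2 shows the D's flat edge vertical at crop x≈543, facing left, squarely toward the bit tip at (223,283). The flange edges are level in the picture, so the yaw is confirmed. Now to the collar.

Request:
{"name": "step_arm", "arguments": {
  "motion": [
    [[-0.8, -2.7, 0, 0, 0, -0.12, 0.65], [-1.6, -5.4, 0, 0, 0, -0.24, 0.65], [-2.4, -8.1, 0, 0, 0, -0.36, 0.65], [-3.2, -10.8, 0, 0, 0, -0.48, 0.65], [-4, -13.5, 0, 0, 0, -0.6, 0.65]]
  ]
}}

```text
t: 7.0
ee_pos: [0.4836, -0.0082, 0.296]
orientation: [-0.001, 0.809, 0.588, -0.001]
ft_force: [0.9, 0.5, 0.7]
opening: 0.0597
finger_force: 0.0
```

Request:
{"name": "step_arm", "arguments": {
  "motion": [
    [[-0.8, -2.7, -1, 0, 0, -0.12, 0.65], [-1.6, -5.4, -2, 0, 0, -0.24, 0.65], [-2.4, -8.1, -3, 0, 0, -0.36, 0.65], [-3.2, -10.8, -4, 0, 0, -0.48, 0.65], [-4, -13.5, -5, 0, 0, -0.6, 0.65]]
  ]
}}

```text
t: 7.5
ee_pos: [0.4435, -0.1429, 0.2459]
orientation: [-0.001, 0.947, 0.322, -0.001]
ft_force: [0.6, -0.4, -0.1]
opening: 0.0599
finger_force: 0.0
```

Request:
{"name": "step_arm", "arguments": {
  "motion": [
    [[-0.8, -3.3, -1.6, 0, 0, -0.14, 0.65], [-1.6, -6.6, -3.2, 0, 0, -0.28, 0.65], [-2.4, -9.9, -4.8, 0, 0, -0.42, 0.65], [-3.4, -13.2, -6.6, 0, 0, -0.563, 0.65], [-3.4, -13.2, -6.6, 0, 0, -0.563, 0.65]]
  ]
}}

```text
t: 8.0
ee_pos: [0.4063, -0.2778, 0.1786]
orientation: [0.0, 0.999, 0.044, -0.004]
ft_force: [0.3, 0.6, 0.5]
opening: 0.0598
finger_force: 0.0
```

```bash
python3 - <<'E'
from h import *
s=ctrl.get_state();M=q2R(s["orientation"]);print(s["ee_pos"],s["t"],np.degrees(np.arctan2(M[1,1],M[0,1])),np.round(s["joint_pos"],2))
f=ctrl.grab_frame("wrist")
p=proj(f,[[.4118,-.2736,.02],[.3861,-.2761,.0155]]);print(p)
x,y=p[0].astype(int).clip([100,75],[540,405]);print(x,y)
cv2.imwrite("pics/w3.png",cv2.resize(f["pixels"][y-75:y+75,x-100:x+100],None,fx=4,fy=4,interpolation=cv2.INTER_CUBIC))
E
```

```text
[ 0.40633225 -0.27782094  0.17855015] 8.0 -85.01284043696063 [ 0.1   0.31  0.52  2.02 -0.19  0.86 -0.76]
[[316.69133875 223.43153859]
 [317.16237013 253.1328022 ]]
316 223
```

View pics/w3.png

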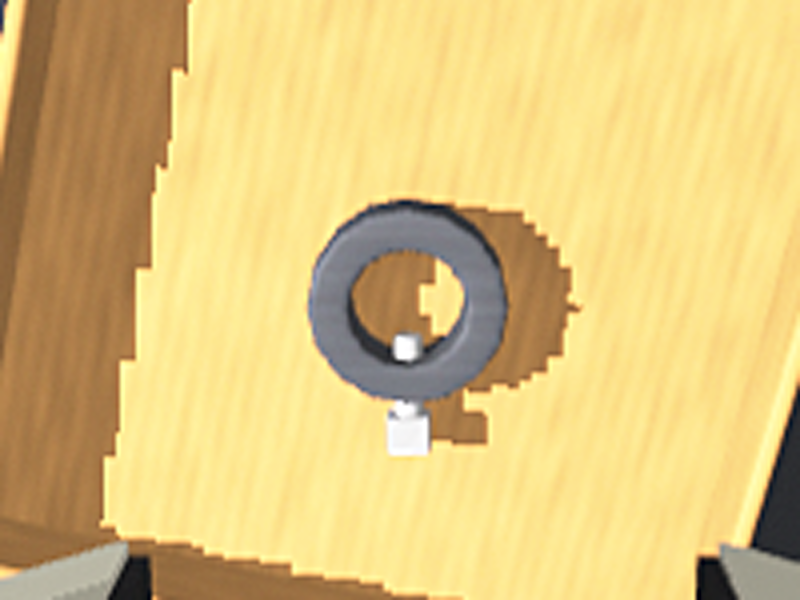

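W3 shows the ring's top centre at crop (409,302), its screw point at (406,347) and the square head's end at (409,453). The screw lies along the tool's x axis.

```bash
python3 - <<'E'
from h import *
s=ctrl.get_state();f=ctrl.grab_frame("wrist")
o=np.array([216,148]);t=lambda a:(np.array([a])/4.+o-.4)
c=at_z(f,t((409,302)),.02)[0];h=at_z(f,t((408.5,432)),.0165)[0];p=at_z(f,t((406,347)),.014)[0]
e=[at_z(f,t(a),.02)[0] for a in((309,302),(508,302),(409,204),(409,402))]
print(c,h,p,"ring w",np.linalg.norm(e[0]-e[1]),np.linalg.norm(e[2]-e[3]))
for a in(h,):
    d=(a-c)[:2];print(np.linalg.norm(d),np.degrees(np.arctan2(d[1],d[0])))
d=(h-p)[:2];print(np.degrees(np.arctan2(d[1],d[0])))
M=q2R(s["orientation"]);print("tool",s["ee_pos"],np.degrees(np.arctan2(M[1,1],M[0,1])),M[:,2])
E
```

```text
[ 0.41372064 -0.27198912  0.02      ] [ 0.38589036 -0.27438531  0.0165    ] [ 0.40302008 -0.27229289  0.014     ] ring w 0.03918408280732473 0.0399405403294565
0.027933241698221107 -175.07896175762525
-173.0357432095729
tool [ 0.40791621 -0.27556052  0.1793258 ] -84.67414213370893 [-5.68889817e-03  4.95298038e-04 -9.99983695e-01]
```

Request:
{"name": "step_arm", "arguments": {
  "motion": [
    [[0.3, 0.2, -4, 0, 0, 0, 0.65], [0.5, 0.3, -8, 0, 0, 0, 0.65], [0.5, 0.3, -11, 0, 0, 0, 0.65], [0.5, 0.3, -12.5, 0, 0, 0, 0.65], [0.5, 0.3, -13, 0, 0, 0, 0.65]]
  ]
}}

```text
t: 8.6
ee_pos: [0.4154, -0.2686, 0.0498]
orientation: [-0.001, 0.999, 0.051, -0.001]
ft_force: [-0.0, 0.4, -0.2]
opening: 0.0598
finger_force: 0.0
```

```bash
python3 - <<'E'
from h import *
s=ctrl.get_state();M=q2R(s["orientation"]);print("tool",s["ee_pos"],np.degrees(np.arctan2(M[1,1],M[0,1])),M[:,2],s["joint_velocities"])
E
```

```text
tool [ 0.41539125 -0.26862119  0.04984892] -84.19708319474344 [-0.0031231   0.00257928 -0.9999918 ] [ 0.04518057  0.05444614 -0.03435006 -0.01032662 -0.04957981 -0.08145895
  0.03806381]
```

Request:
{"name": "step_arm", "arguments": {
  "motion": [
    [[0, 0, -0.8, 0, 0, 0, 0.65], [0, 0, -1.6, 0, 0, 0, 0.65], [0, 0, -2.2, 0, 0, 0, 0.65], [0, 0, -2.2, 0, 0, 0, 0.65], [0, 0, -2.2, 0, 0, 0, 0.65]]
  ]
}}

```text
t: 9.1
ee_pos: [0.4161, -0.2712, 0.03]
orientation: [0.0, 0.999, 0.049, 0.0]
ft_force: [0.4, 0.1, -0.2]
opening: 0.0596
finger_force: 0.0
```

```bash
python3 - <<'E'
from h import *
s=ctrl.get_state();M=q2R(s["orientation"]);print("tool",s["ee_pos"],np.degrees(np.arctan2(M[1,1],M[0,1])),M[:,2],s["joint_velocities"])
E
```

```text
tool [ 0.41611594 -0.27116601  0.02997443] -84.39595689492339 [ 3.91831687e-04 -1.02824526e-04 -9.99999918e-01] [-0.00055509 -0.00662528  0.0032446  -0.00066395  0.00063913 -0.00015852
 -0.00132667]
```

Request:
{"name": "step_arm", "arguments": {
  "motion": [
    [[-0.25, -0.1, -0.4, 0, 0, 0, 0.65], [-0.25, -0.1, -0.4, 0, 0, 0, 0.65], [-0.25, -0.1, -0.4, 0, 0, 0, 0.4], [-0.25, -0.1, -0.4, 0, 0, 0, 0], [-0.25, -0.1, -0.4, 0, 0, 0, 0]]
  ]
}}

```text
t: 9.6
ee_pos: [0.4136, -0.2722, 0.0259]
orientation: [0.0, 0.999, 0.049, 0.0]
ft_force: [-0.5, -0.5, -0.2]
opening: 0.0402
finger_force: 0.3
```

Request:
{"name": "step_arm", "arguments": {
  "motion": [
    [[0, 0, 0, 0, 0, 0, 0], [0, 0, 0, 0, 0, 0, 0], [0, 0, 0, 0, 0, 0, 0], [0, 0, 0.3, 0, 0, 0, 0], [0, 0, 1, 0, 0, 0, 0]]
  ]
}}

```text
t: 10.1
ee_pos: [0.4128, -0.2716, 0.0355]
orientation: [-0.0, 0.999, 0.049, -0.001]
ft_force: [-0.0, 0.1, -1.8]
opening: 0.0388
finger_force: 30.0
```

Request:
{"name": "step_arm", "arguments": {
  "motion": [
    [[0, 0, 3, 0, 0, 0, 0], [0, 0, 7, 0, 0, 0, 0], [0.6, 2.5, 11, 0, 0, 0.03, 0], [1.4, 5.5, 14, 0, 0, 0.06, 0], [2.4, 9, 16, 0, 0, 0.09, 0]]
  ]
}}

```text
t: 10.6
ee_pos: [0.438, -0.1824, 0.1986]
orientation: [0.001, 0.996, 0.093, 0.002]
ft_force: [0.5, 0.4, -1.4]
opening: 0.0391
finger_force: 30.0
```

Request:
{"name": "step_arm", "arguments": {
  "motion": [
    [[1.1, 4.2, 0.5, 0, 0, 0.03, 0], [2.2, 8.4, 0.5, 0, 0, 0.06, 0], [3.3, 12.6, 0.5, 0, 0, 0.1, 0], [4.5, 16.8, 0.5, 0, 0, 0.1, 0], [5.6, 21, 0.5, 0, 0, 0.1, 0]]
  ]
}}

```text
t: 11.1
ee_pos: [0.4935, 0.0296, 0.2014]
orientation: [-0.0, 0.99, 0.143, 0.0]
ft_force: [0.9, -0.1, -0.7]
opening: 0.0391
finger_force: 30.0
```

Request:
{"name": "step_arm", "arguments": {
  "motion": [
    [[1, 3.5, 0, 0, 0, 0, 0], [2.4, 7.5, 0, 0, 0, 0, 0], [2.9, 10, 0, 0, 0, 0, 0], [2.9, 10, 0, 0, 0, 0, 0], [2.9, 10, 0, 0, 0, 0, 0]]
  ]
}}

```text
t: 11.6
ee_pos: [0.522, 0.128, 0.2007]
orientation: [0.0, 0.99, 0.144, -0.0]
ft_force: [0.4, -0.6, -0.3]
opening: 0.039
finger_force: 30.0
```

```bash
python3 - <<'E'
from h import *
s=ctrl.get_state();M=q2R(s["orientation"]);print("tool",s["ee_pos"],np.degrees(np.arctan2(M[1,1],M[0,1])),M[:,2],s["ft_force"],np.round(s["joint_pos"],2))
f=ctrl.grab_frame("wrist");a=f["pixels"];T=s["ee_pos"]
print(proj(f,[T,[.522,.1283,.131]]))
g=ctrl.grab_frame("scene");p=proj(g,[T,[.522,.1283,.131]]);print(p)
np.save("pics/w4.npy",a);np.save("pics/s4.npy",g["pixels"])
x,y=p.mean(0).astype(int)
o=np.zeros((600,800,3),np.uint8);o[:360,:480]=cv2.resize(a,(480,360),interpolation=cv2.INTER_AREA)
b=cv2.resize(g["pixels"][y-60:y+60,x-32:x+32],None,fx=5,fy=5,interpolation=cv2.INTER_CUBIC);o[:600,480:800]=b
cv2.imwrite("pics/m4.png",o);print(x,y)
E
```

```text
tool [0.52197583 0.12801067 0.20070584] -73.42715019038624 [-6.32050323e-04 -7.93905300e-04 -9.99999485e-01] [ 0.44703753 -0.63794121 -0.26151464] [-0.54  0.33  0.3   1.9  -0.12  0.93 -1.47]
[[321.25310649 326.52784098]
 [320.78579506 268.67829868]]
[[422.81244498 173.3683704 ]
 [418.69055365 200.89881325]]
420 187
```

View pics/m4.png

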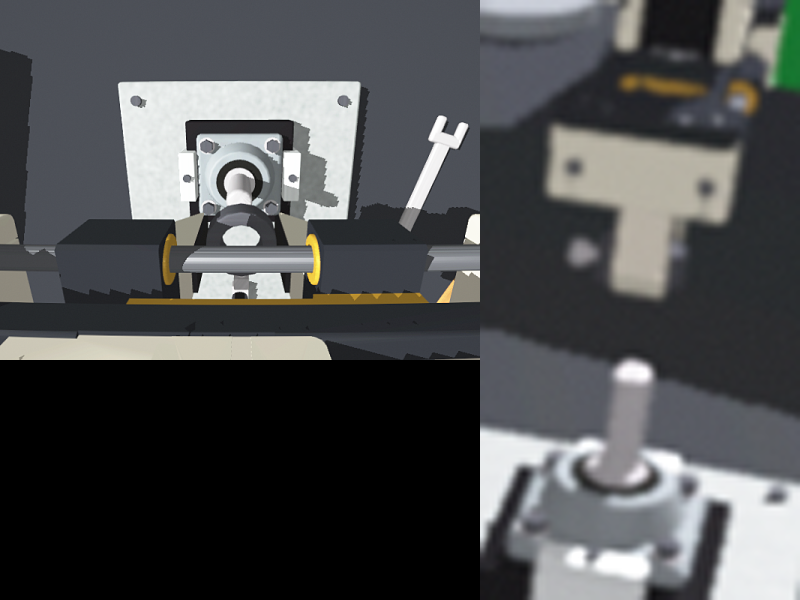

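M4 shows the collar held between the fingers over the shaft, with its far rim at about (240,206) in the reduced wrist image and the shaft top at (240,178). The scene crop on the right has the screw head at (582,250), pointing toward the driver. A zoom with the predicted circles will give the collar's offset in the hand.

```bash
python3 - <<'E'
from h import *
s=ctrl.get_state();f=ctrl.grab_frame("wrist");M=q2R(s["orientation"]);T=np.array(s["ee_pos"])
im=cv2.resize(f["pixels"][240:340,255:388],None,fx=6,fy=6,interpolation=cv2.INTER_CUBIC)
t=np.linspace(0,2*np.pi,73)
def ring(r,dz,dx=0): 
    c=np.c_[dx+r*np.cos(t),r*np.sin(t),np.full(73,dz)]; return proj(f,T+c@M.T)
# tool z down: collar centre at +.0135 ; top +.0055
for r,dz,col in((.02,.0055,(0,0,255)),(.0115,.0055,(0,255,0)),(.0115,.0215,(255,0,255))):
    p=((ring(r,dz)-[255,240])*6+3).astype(int); cv2.polylines(im,[p],False,col,1)
p=((ring(.01,0)*0)).astype(int)
c=np.c_[.522+.01*np.cos(t),.1283+.01*np.sin(t),np.full(73,.129)];p=((proj(f,c)-[255,240])*6+3).astype(int);cv2.polylines(im,[p],False,(255,255,0),1)
cv2.imwrite("pics/z5.png",im)
E
```

```text
(no output)
```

View pics/z5.png

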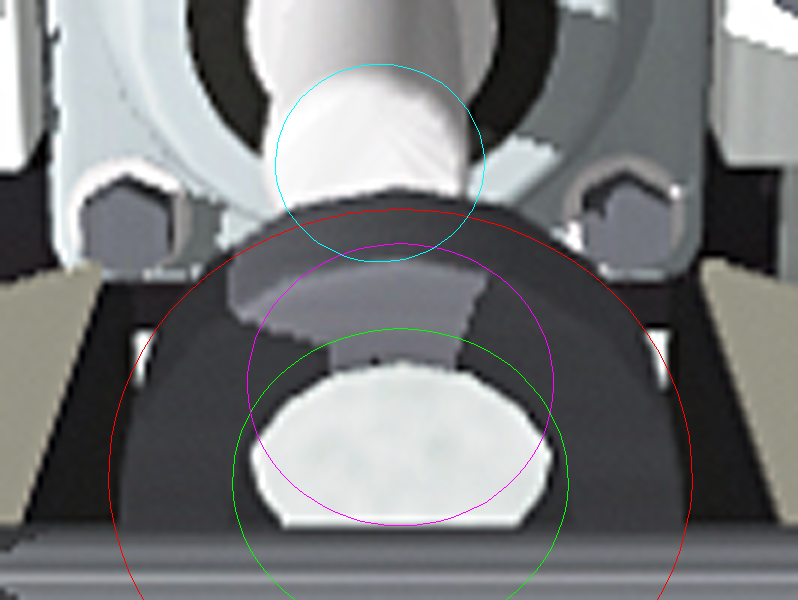

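```bash
python3 - <<'E'
from h import *
from scipy.optimize import least_squares
s=ctrl.get_state();f=ctrl.grab_frame("wrist");M=q2R(s["orientation"]);T=np.array(s["ee_pos"])
P=lambda x,z,y=0: proj(f,T+M@[x,y,z])[0]
obs=dict(bot=188/6+239.5,top=262/6+239.5,bore=365/6+239.5)
fun=lambda q:[P(q[0]+.02,q[1]+.016)[1]-obs["bot"],P(q[0]+.02,q[1])[1]-obs["top"],P(q[0]+.0115,q[1])[1]-obs["bore"]]
for sel in([0,1,2],[0,2],[0,1],[1,2]):
    r=least_squares(lambda q:np.array(fun(q))[sel],[0,.0055],x_scale=.01);print(sel,r.x.round(4),np.array(fun(r.x)).round(1))
    q=r.x;print("  outer top width*6",6*(P(q[0],q[1],.02)-P(q[0],q[1],-.02))[0])
print(T)
E
```

```text
[0, 1, 2] [-0.0104  0.0231] [ 0.2 -0.3  0.1]
  outer top width*6 518.8433327867614
[0, 2] [-0.0102  0.0227] [-0.  -0.4 -0. ]
  outer top width*6 520.0835272768661
[0, 1] [-0.0083  0.0174] [-0.  0.  1.]
  outer top width*6 536.905834846841
[1, 2] [-0.0118  0.0264] [ 0.6 -0.  -0. ]
  outer top width*6 508.6305895251876
[0.52218461 0.12611526 0.20082897]
```

Z5 shows the collar centred sideways between the pads. Its visible bore spans crop (250–552, 365–525), and the rim sits 2–3 mm toward the driver of the dead-centre prediction. I lower it to just above the shaft end so both can be compared in one view.

Request:
{"name": "step_arm", "arguments": {
  "motion": [
    [[0, 0, -1.2, 0, 0, 0, 0], [0, 0, -2.4, 0, 0, 0, 0], [0, 0, -3.4, 0, 0, 0, 0], [0, 0, -3.9, 0, 0, 0, 0], [0, 0, -3.9, 0, 0, 0, 0]]
  ]
}}

```text
t: 12.3
ee_pos: [0.5216, 0.1276, 0.1603]
orientation: [0.0, 0.99, 0.143, -0.001]
ft_force: [0.6, 0.5, -0.7]
opening: 0.0389
finger_force: 30.0
```

```bash
python3 - <<'E'
from h import *
for i in range(4):
    f=ctrl.grab_frame("wrist");s=ctrl.get_state();print(np.round(s["ee_pos"],4),s["ft_force"].round(1) if hasattr(s["ft_force"],"round") else s["ft_force"])
M=q2R(s["orientation"]);T=np.array(s["ee_pos"]);print(np.degrees(np.arctan2(M[1,1],M[0,1])))
u=M[:,0];ax=np.array([.522,.1283,0])
print("shaft top pts", proj(f,[ax+[0,0,.131],ax+[0,0,.131]+.01*u,ax+[0,0,.131]-.006*u]))
im=f["pixels"][255:355,255:388];np.save("pics/w6.npy",f["pixels"])
o=cv2.resize(im,None,fx=6,fy=6,interpolation=cv2.INTER_CUBIC);o=np.clip(o.astype(float)**.7*255**.3,0,255).astype(np.uint8)
cv2.imwrite("pics/z6.png",o)
E
```

```text
[0.5221 0.1277 0.161 ] [-0.5  0.1 -1.1]
[0.5226 0.1279 0.1616] [-0.3  0.8 -1.5]
[0.5228 0.128  0.1619] [ 0.2  0.1 -0.5]
[0.5228 0.128  0.1621] [ 0.3  0.1 -0.3]
-73.50903482707616
shaft top pts [[320.19576632 297.14021418]
 [320.18515849 277.33573585]
 [320.20207593 308.73449352]]
```

View pics/z6.png

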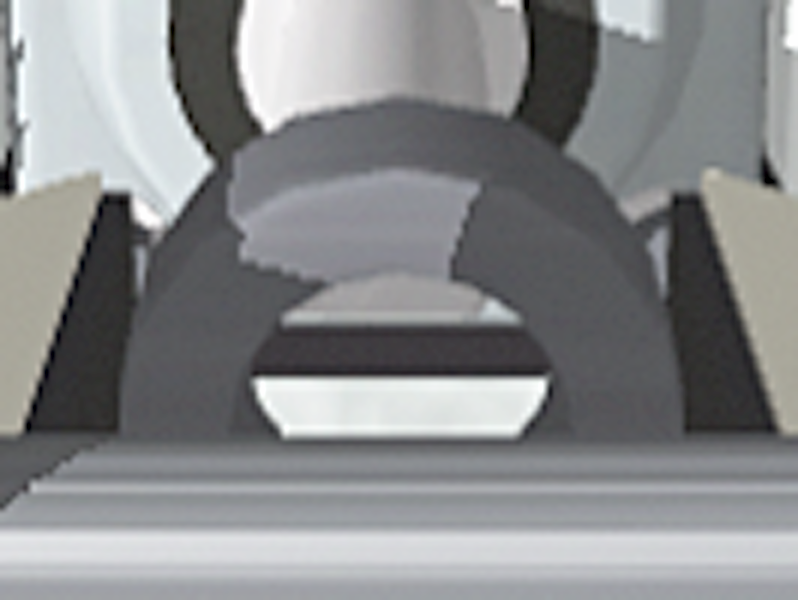

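```bash
python3 - <<'E'
from h import *
f=ctrl.grab_frame("wrist");s=ctrl.get_state();M=q2R(s["orientation"]);T=np.array(s["ee_pos"]);print(T,f["eye"])
u=M[:,0];u=np.array([.9585,.2851,0]);ax=np.array([.522,.1283,0])
c=lambda p:((p-[255,255])*6+3).round()[:,:].tolist()
for n,d,z in(("flange-",-.043,.075),("nest-",-.055,.04),("shafttop c",0,.131),("flat edge",-.006,.131),("flat bottom",-.006,.087),("far chamf",.008,.131),("far",.01,.129),("flange+",.043,.075)):
    print(n,c(proj(f,[ax+u*d+[0,0,z]])))
for n,d,z in(("collar far top",.02,.0059),("bore far top",.0115,.0059),("far bot",.02,.0219),("bore near bot",-.0115,.0219)):
    print(n,c(proj(f,[T+M@[d,0,z]])))
g=cv2.cvtColor(f["pixels"],cv2.COLOR_BGR2GRAY);print(g[296:330,296:346:4])
E
```

```text
[0.5229195  0.12806842 0.16221527] [0.59257432 0.14860992 0.30195148]
flange- [[397.0, 420.0]]
nest- [[398.0, 376.0]]
shafttop c [[395.0, 256.0]]
flat edge [[395.0, 326.0]]
flat bottom [[396.0, 135.0]]
far chamf [[394.0, 162.0]]
far [[394.0, 129.0]]
flange+ [[396.0, -382.0]]
collar far top [[400.0, 117.0]]
bore far top [[400.0, 237.0]]
far bot [[401.0, 42.0]]
bore near bot [[400.0, 433.0]]
[[117 112 111 110 107 110 109 107 109  55  57  56  56]
 [119 112 111 109 110 109 108 106 110  54  55  56  56]
 [ 84 115 109 108 107 107 105 107 110  56  56  56  57]
 [ 50  87 112 107 104 102 101 103 111  52  55  56  54]
 [ 54  54 119 105 103  96 109 104 106  53  54  56  56]
 [ 55  54  83 107  95 113 127 120 115  48  52  54  57]
 [ 56  57  49  70 120 135 132 129 128  89  51  53  54]
 [ 56  55  54  76 135 137 131 129 129 126  45  57  55]
 [ 56  55  50 121 133 136 131 127 129 131  89  55  55]
 [ 57  55  48 133 132 133 129 131 129 129 164  49  56]
 [ 54  55 104 128 131 129 126 127 129 129 188  62  56]
 [ 55  53 148 147 146 149 148 144 149 133 175 140  55]
 [ 56  53 139 134 136 134 137 133 136 104 119 1
[... 463 characters left out ...]
41  40  39  41  41  41  40  38  40  42]
 [ 54 213 216 208 196 198 201 204 207 200 197 206 215]
 [ 44 239 241 237 228 228 231 235 236 231 230 235 248]
 [ 34 230 231 230 218 218 222 223 226 224 223 224 241]
 [ 40 230 229 230 215 219 220 223 221 222 222 221 236]
 [ 43 230 227 229 216 222 218 221 216 221 224 220 203]
 [ 42 238 228 229 216 223 217 220 213 217 224 218 119]
 [ 45 192 226 230 217 224 216 216 211 216 223 221  45]
 [ 47  88 228 231 219 225 217 216 212 219 225 225  35]
 [ 43  32 238 242 231 236 228 229 224 231 236 235  41]
 [ 52  42 162 165 155 159 154 152 152 157 158 155  51]
 [ 60  56  60  60  58  60  60  60  59  59  59  60  59]
 [ 75  76  69  68  71  68  70  69  71  71  69  70  75]]
```

Z6 shows the bore's upper rim at crop y≈275. Through it I see a warm-grey band ending at y≈325, then the black nest, then the plate. I check the band's colour to tell shaft top from flange.

```bash
python3 - <<'E'
from h import *
f=ctrl.grab_frame("wrist");s=ctrl.get_state();print(s["ee_pos"],s["t"])
a=f["pixels"].astype(int)
print("B-R");print((a[...,0]-a[...,2])[300:311,300:346:2])
print("G");print(a[...,1][300:311,300:346:2])
print("shaft upper B-R, G",(a[...,0]-a[...,2])[262,300:346:4],a[262,300:346:4,1])
E
```

```text
[0.52286241 0.1280784  0.16221309] 12.6
B-R
[[ 4  5  8  8  6  6  4 10  9  8  6  5  7 10 10  8  9  8  5  5  4  3  5]
 [ 4  2  6  5  6  7  9  8  6  1 -2  1  2  4  7  7 12 11  5  7  5  3  6]
 [ 4  5  4  4  7  5  2  1 -1  0  0 -2 -2  0  2  1  5 13  4  5  5  4  3]
 [ 4  4  4  6  1 -1 -1 -1 -2 -1  2 -1 -1 -1 -1 -1 -3  4  4  3  5  3  4]
 [ 4  4  3  3  1 -3  1  0 -3 -1  1 -1  1  1  0  1 -3  0  0  6  4  6  4]
 [ 5  3  5  1  0 -1  1 -1 -1  1  0 -2  1  2  1  0 -3 -2  8  7  5  3  4]
 [ 2  3  2 -1  2 -1  1  0  1 -2  0  1 -2  0 -3  1  0 -1 13 13  5  2  4]
 [ 4  8  4  2 -2 -2  1 -1  4 -1  1  0 -3  0  2  1  5  4 14 13 10  3  2]
 [ 6  9  7  7  6  5  5  3  9  7  7  6  3  5  6  5  9  4 10  9 11  5  1]
 [ 2  5  5  9  8  6  3  4  7  7  5  5  3  6  5  4  3  1  2  3  4  2  6]
 [ 1  0  0  0 -1  2 -1 -2 -1  0  1  0  2  2  0  0  0  0  0 -1 -1  0  6]]
G
[[ 53  80 118 112 106 102 100  99  95 103 106 113 106 102 103 110  87  87
   52  52  55  54  56]
 [ 55  50  84  76 105  97  93 108 115 127 126 131 121 119 113 109 108 113
   45  52  53  52  55]
 [ 54  56  49  48  71  95 121 126 133 135 130 131 128 131 124 124 1
[... 213 characters left out ...]
5  57  54]
 [ 54  54  47 116 130 132 131 134 133 128 127 126 129 126 129 129 129 119
  156  85  49  55  56]
 [ 57  52 105 129 126 130 131 133 128 126 126 127 126 126 127 126 126 113
  191 162  60  52  56]
 [ 52 101 151 147 146 147 146 148 148 150 148 147 147 147 151 148 140 133
  177 178 139  51  54]
 [ 53 131 141 138 136 136 137 137 133 139 137 137 135 138 138 135 127 111
  121 121 126  57  52]
 [ 48  80  74  72  68  75  73  70  67  72  72  72  68  71  65  67  65  52
   47  48  51  45  53]
 [ 36  25  23  23  25  22  26  25  23  22  24  23  23  26  25  25  23  26
   27  27  28  33  57]]
shaft upper B-R, G [-1  2  0 -2  1 -1  2 -1 -2 -1 -3 -1] [237 225 204 194 166 142 108 111 107 134 131  22]
```

The neutral-grey band is the shaft top seen through the bore: its flat edge is at px y≈306.7 and its side edge at x≈335. So the collar sits about 3.2 mm toward the driver and about 1.3 mm sideways of the shaft. I correct this, leaving a small bias toward the driver, and descend slowly while feeling.

Request:
{"name": "step_arm", "arguments": {
  "motion": [
    [[0.19, 0.19, 0, 0, 0, 0, 0], [0.19, 0.19, 0, 0, 0, 0, 0], [0.19, 0.19, -0.3, 0, 0, 0, 0], [0.19, 0.19, -0.5, 0, 0, 0, 0], [0.19, 0.19, -0.6, 0, 0, 0, 0]]
  ]
}}

```text
t: 13.1
ee_pos: [0.5241, 0.1297, 0.1553]
orientation: [0.0, 0.99, 0.143, -0.0]
ft_force: [-1.9, -0.3, -1.5]
opening: 0.0385
finger_force: 30.0
```

```bash
python3 - <<'E'
from h import *
for i in range(4): f=ctrl.grab_frame("wrist")
s=ctrl.get_state();print(s["ee_pos"],s["ft_force"],s["t"])
a=f["pixels"].astype(int)
print("B-R");print((a[...,0]-a[...,2])[298:312,298:346:2])
print("G");print(a[...,1][298:318,298:346:2])
E
```

```text
[0.52435735 0.12978942 0.15564963] [ 0.67798022  0.64077753 -0.71273229] 13.3
B-R
[[ 6  5  9  7  9 10 10  8 11  6  7  6  8  6  9  8  5  5  3  4  3  4  3  4]
 [ 3  4  5 10 10  9  8  5 10  4  7  8 10  5  8  6  0  2  4  4  4  5  5  4]
 [ 5  4  4  6  6  7  6  6 11  9  7  4  4  7 12 10  2  1  5  5  6  5  4  3]
 [ 3  3  4  2  5  3  4  9  8  5  2  1 -4  2  3  6  3  5  4  5  8  5  5  4]
 [ 3  5  4  3  6  4  1 -1  1 -2 -1 -1 -1 -2 -1  2  0  1  5  3  4  4  3  5]
 [ 4  4  4  4  6  2  1 -1 -1 -1 -3  1  0 -1 -1  1 -1  1 -1  3  3  6  4  4]
 [ 3  3  4  5  3 -1  0 -1 -1  1 -2  0 -1 -2 -3 -2 -1 -2 -2 -1  6  3  5  5]
 [ 5  4  5  3  0 -2  0 -1 -3 -1 -2  1  0 -1 -1 -2 -2  0 -2 -5  5  5  4  5]
 [ 5  6  4 -2  0  0 -1  0  0 -1 -2 -1 -1  1 -1  0  1 -2  1 -2  3  7  4  5]
 [ 4  3  1 -2 -2  1  1 -1 -1  2  0  1 -1  1  1 -1  0 -2 -2 -1 -2  0  3  1]
 [ 2  4  0  0 -3 -2  0 -2  0 -1  1  0 -2 -2  0 -3  0  1 -3  1 -5 -3  5  0]
 [ 2  4 -1 -1 -2 -3  0  0 -1 -3  1 -1 -4 -1  0  1 -1 -1  0  2 -2 -2 14  4]
 [ 5 -3 -2 -1 -1  0  0 -3  1  1  1  0 -1  1 -2 -3 -1 -2  0 -2  0 -3 15  2]
 [ 5  5 -1 -1 -1  1  0 -2  1  2  1  1  2  1
[... 1355 characters left out ...]
35 121 127 128 128 126 128 128 131 132 133 129 129 127 127 129 127
  127 127 123 111 209  82]
 [106 181 116 128 129 125 127 126 130 130 133 131 129 129 126 129 127 129
  127 126 120 127 196 166]
 [171 185 113 130 127 127 127 127 132 133 135 131 129 128 127 129 125 130
  126 128 115 148 173 180]
 [183 174 112 128 127 126 127 131 129 133 134 129 129 126 126 127 128 131
  127 129 111 158 155 163]
 [102  98  89 129 129 127 127 133 133 135 133 129 129 128 129 126 129 128
  127 128 110  88  85  88]
 [ 19  19  47 110 144 143 132 135 133 134 134 132 133 133 133 130 134 134
  134 128  68  19  21  17]
 [ 30  32  27  59 102  99  92 116 114 112 113 115 116 116 115 112 113 117
  110  69  30  30  30  32]]
```

The D now shows inside the bore: x from 301.5 to 339 and flat edge at y≈317. The offset is +1.2 mm toward the driver, which is inside the play. Down slowly.

Request:
{"name": "step_arm", "arguments": {
  "motion": [
    [[0.04, 0.05, -0.2, 0, 0, 0, 0], [0.04, 0.05, -0.4, 0, 0, 0, 0], [0.04, 0.05, -0.6, 0, 0, 0, 0], [0.04, 0.05, -0.8, 0, 0, 0, 0], [0.04, 0.05, -0.8, 0, 0, 0, 0]]
  ]
}}

```text
t: 13.8
ee_pos: [0.5245, 0.1303, 0.1473]
orientation: [0.0, 0.99, 0.143, -0.0]
ft_force: [-0.8, 0.0, -1.0]
opening: 0.039
finger_force: 30.0
```

Request:
{"name": "step_arm", "arguments": {
  "motion": [
    [[0, 0, -0.2, 0, 0, 0, 0], [0, 0, -0.4, 0, 0, 0, 0], [0, 0, -0.6, 0, 0, 0, 0], [0, 0, -0.8, 0, 0, 0, 0], [0, 0, -0.8, 0, 0, 0, 0]]
  ]
}}

```text
t: 14.3
ee_pos: [0.5246, 0.1303, 0.1394]
orientation: [0.0, 0.99, 0.143, -0.0]
ft_force: [0.1, -0.2, -1.7]
opening: 0.0389
finger_force: 30.0
```

Request:
{"name": "step_arm", "arguments": {
  "motion": [
    [[0, 0, -0.4, 0, 0, 0, 0], [0, 0, -0.8, 0, 0, 0, 0], [0, 0, -1.2, 0, 0, 0, 0], [0, 0, -1.6, 0, 0, 0, 0], [0, 0, -1.6, 0, 0, 0, 0]]
  ]
}}

```text
t: 14.8
ee_pos: [0.5242, 0.1302, 0.1229]
orientation: [0.0, 0.99, 0.143, -0.001]
ft_force: [-0.6, 0.0, -1.8]
opening: 0.0388
finger_force: 30.0
```

```bash
python3 - <<'E'
from h import *
for i in range(3):
    f=ctrl.grab_frame("wrist")
s=ctrl.get_state();M=q2R(s["orientation"]);print(s["ee_pos"],s["ft_force"],s["moment"],np.degrees(np.arctan2(M[1,1],M[0,1])))
g=ctrl.grab_frame("scene");T=np.array(s["ee_pos"]);u=np.array([.9585,.2851,0])
p=proj(g,[T-[0,0,.0139],T-u*.028-[0,0,.0139],[.5215-.09585,.1293-.0285,.109]]);print(p)
for k in("screw","bit","collar"):
    for r in ctrl.recognise(g,k)[:4]: print(k,np.round(r["xyz"],4),round(r["confidence"],2),proj(g,r["xyz"])[0].round(1))
a=cv2.cvtColor(g["pixels"],cv2.COLOR_BGR2GRAY);x0,y0=np.int32(p[2])
print(x0-4,y0-12);print(a[y0-12:y0+16,x0-4:x0+62:2])
E
```

```text
[0.52483245 0.13031402 0.12372355] [-0.98321852 -0.83784752 -1.48824751] [-0.04673681  0.17071912 -0.00958172] -73.51088448405923
[[418.9321879  208.94586872]
 [407.16821131 206.86714435]
 [376.12922565 201.71138149]]
screw [ 0.3547 -0.4513  0.0135] 0.87 [182.4 350.1]
screw [ 0.2444 -0.3209  0.0119] 0.8 [196.  291.4]
screw [ 0.2713 -0.4589  0.0087] 0.78 [150.  334.5]
bit [0.4171 0.0556 0.0156] 0.79 [360.6 241.2]
collar [ 0.2378 -0.3179  0.0133] 0.61 [194.9 289. ]
collar [0.5121 0.1178 0.1149] 0.44 [412.  207.4]
372 189
[[ 90  88  80  59  54  45  43  43  44  46  45  45  44  51 150 178 178 177
  170 161 156 145 113  84  73  56  40  36  35  35  38  39  45]
 [ 90  89  90  82  80  59  52  44  43  44  45  43  44  50 143 180 179 179
  178 178 178 173 163 155 142 114  84  71  57  41  35  41  55]
 [ 90  90  90  89  88  83  74  53  45  44  46  44  45  49 144 178 174 179
  178 179 179 179 178 177 174 163 154 142 117  89  73  85  66]
 [ 89  89  89  90  89  90  85  80  59  54  51  45  44  49 152 165 140 170
  178 179 178 179 178 179 180 178 176 173 164 156 142 162  75]
 [ 91  89  89  89  90  90  
[... 2561 characters left out ...]
2  92  92  92]
 [234 235 237 237 232 227 211 191 150 124 109  99  87  89  89  90  91  91
   82  71 160 173 175 176 177 109  67  90  91  91  91  91  91]
 [233 234 235 235 236 234 233 232 226 204 179 159 122 109  90  90  88  90
   89  77 144 163 164 169 171  96  75  92  93  92  91  92  91]
 [233 233 233 234 235 234 233 234 235 232 231 227 202 178 136 120 102  91
  130 148 141 157 158 162 160  92  82  91  92  91  91  92  91]
 [232 233 233 234 233 233 233 233 235 235 237 237 235 229 217 192 163 146
  227 241 162 148 151 154 151  90  87  90  91  92  91  92  91]
 [232 233 235 235 234 233 234 234 235 236 237 236 236 235 234 216 210 220
  251 244 159 140 144 144 151 126 109  88  90  91  91  91  92]]
```

The scene view puts the screw head at px (405.8,206.5) and the bit at (376,201.7). The screw is level with the bit and points at it, and the collar's offset in the hand (3.3 mm) is confirmed. Now I trim the height and press gently away from the driver.

Request:
{"name": "step_arm", "arguments": {
  "motion": [
    [[0.03, 0.01, -0.08, 0, 0, 0, 0], [0.06, 0.02, -0.08, 0, 0, 0, 0], [0.1, 0.03, -0.08, 0, 0, 0, 0], [0.1, 0.03, -0.08, 0, 0, 0, 0], [0.1, 0.03, -0.08, 0, 0, 0, 0]]
  ]
}}

```text
t: 15.65
ee_pos: [0.5258, 0.1306, 0.1229]
orientation: [0.0, 0.99, 0.143, 0.0]
ft_force: [0.3, 0.2, -1.0]
opening: 0.0391
finger_force: 30.0
```

Request:
{"name": "step_arm", "arguments": {
  "motion": [
    [[0.03, 0.01, 0, 0, 0, 0, 0], [0.07, 0.02, 0, 0, 0, 0, 0], [0.1, 0.03, 0, 0, 0, 0, 0], [0.1, 0.03, 0, 0, 0, 0, 0], [0.1, 0.03, 0, 0, 0, 0, 0]]
  ]
}}

```text
t: 16.15
ee_pos: [0.526, 0.1307, 0.1227]
orientation: [0.0, 0.99, 0.143, -0.001]
ft_force: [-3.2, -1.3, 2.3]
opening: 0.0393
finger_force: 30.0
```

Request:
{"name": "step_arm", "arguments": {
  "motion": [
    [[0.05, 0.015, 0, 0, 0, 0, 0], [0.09, 0.03, 0, 0, 0, 0, 0], [0.09, 0.03, 0, 0, 0, 0, 0], [0.09, 0.03, 0, 0, 0, 0, 0], [0.09, 0.03, 0, 0, 0, 0, 0]]
  ]
}}

```text
t: 16.65
ee_pos: [0.5261, 0.1307, 0.1226]
orientation: [0.0, 0.99, 0.143, -0.002]
ft_force: [-6.4, -1.9, 3.7]
opening: 0.0389
finger_force: 30.0
```

```bash
python3 - <<'E'
from h import *
for i in range(4):
    f=ctrl.grab_frame("wrist");s=ctrl.get_state();M=q2R(s["orientation"]);print(np.round(s["ee_pos"],4),np.round(s["ft_force"],1),np.round(s["moment"],2),np.degrees(np.arctan2(M[1,1],M[0,1])))
a=f["pixels"].astype(int);print(a[...,1][294:330,294:350:2])
g=cv2.cvtColor(ctrl.grab_frame("scene")["pixels"],cv2.COLOR_BGR2GRAY);print(g[200:213,398:414])
E
```

```text
[0.5261 0.1307 0.1226] [-6.1 -2.   3.7] [-0.53  1.58  0.03] -73.51910170623734
[0.5261 0.1307 0.1226] [-6.8 -2.   3.1] [-0.52  1.6   0.01] -73.51381498396105
[0.5261 0.1307 0.1226] [-6.  -1.7  4.2] [-0.5   1.59  0.05] -73.51504762706138
[0.5261 0.1307 0.1226] [-5.7 -2.4  3.5] [-0.5   1.58  0.01] -73.51258165000735
[[ 96 126 118 ...  53  56  54]
 [ 49  85  83 ...  52  53  52]
 [ 50  46  49 ...  49  51  52]
 ...
 [ 49  46  80 ...  79  43  49]
 [ 58  54  57 ...  56  54  57]
 [ 71  69  69 ...  67  70  70]]
[[ 93  94 104 116 123 126 132 148 159 166 171 173 173 176 178 178]
 [ 92  93  92  93  93  96  99 109 117 123 130 137 144 154 161 169]
 [ 92  91  91  91  91  90  92  91  94  95  96 102 106 111 117 144]
 [ 91  92  92  91  91  90  91  91  89  90  90  92  87  84  87 127]
 [ 92  92  92  92  92  92  92  95  97 100  94  86  78  70  78 126]
 [ 91  93  91  91  92  92 102 121 130 131 107  84  65  60  80 130]
 [ 91  91  91  91  92  95 113 136 143 140 119  91  65  60  87 138]
 [ 90  92  92  92  91  97 116 140 145 145 136 105  67  64  99 149]
 [ 90  92  92  93  91 100 120 139 143 141 131  96  63  65 107 155]
 [ 90  91  91  91  93  98 113 126 130 123 103  74  58  68 117 166]
 [ 91  92  91  92  91  93  96 103 104 100  85  66  57  71 123 170]
 [ 89  92  91  90  92  91  91  90  92  90  82  66  59  74 125 170]
 [ 89  89  90  91  91  90  91  90  90  89  85  70  62  78 125 168]]
```

```bash
python3 -c "
from h import *
print(ctrl.finish_job())"
```

```text
the job is handed in; nothing more can be done
None
```

The job is handed in: the flat was turned square to the driver, and the fitting collar is held over it, screw toward the bit and level with it to about 1 mm by camera and arm readings, point pressed on the flat at about 6–7 N.

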